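# Seat the vials and index the reader carriage

### The job

First, while the carriage is still parked well short of the reader head, press each of the three capped vials in it fully down into its pocket. Then take the carriage by its upright black handle and slide it along the rail towards the reader head until the spring ball on its side clicks into the notch of the steel index bar. Finish still gripping the handle, holding the carriage still at that notch, and leave the other things on the bench where they stand.

Things in the scene. Friction and masses are not known exactly. Their poses are not given: they have to be found in the camera images.
- stage: Fixed slide stage: flat aluminium bed on the bench, 12 mm high, spanning y -255 to +205 mm and x -40 to +60 mm, with a rail along it. Origin on the bench, under the rail's centre line. z up; y along the rail towards the reader head (the way the carriage must go); x away from the robot, to the index bar's side. Its place and turn (up to 17 degrees) vary.
- carriage (a joint): Position of the carriage along the rail in m: 0 parked, growing towards the reader, at most 0.21. Carriage: grey block 44 mm wide, 180 mm long, top face 44 mm above the bench; it cannot leave the rail. It starts in the first 30 mm and must travel about 105 to 190 mm. Drag about 2 to 3 N.
- handle (a point): Top centre of the carriage's handle, 92 mm above the bench: an upright black block, 20 mm wide across the rail and 18 mm along it, rising 48 mm from the carriage's top face, at the carriage's rear end, 65 mm behind the nearest vial's centre. Axes as the stage's.
- carriage_ball (a point): Tip of the steel detent ball (10 mm across) on the far side (+x) of the carriage, level with the handle along the rail, 30 mm above the bench. This point is fixed to the carriage. A spring presses the ball onto the index bar with about 8 N; it sinks about 2.5 mm into the notch.
- reader: Fixed reader head: white box 85 x 80 x 105 mm tall behind the rail, with a 50 mm wide arm over the rail, underside 70 and top 105 mm high. Origin on the bench under the arm, on the rail's centre line; axes as the stage's. Its place along the rail varies by 50 mm. Its steel index bar, 10 mm thick, top 40 mm high, lies along the rail's far side, from 295 to 36 mm before the origin.
- notch (a point): The only notch of the index bar: a V, 10 mm wide and 4 mm deep, 101 mm before the reader's origin along the rail, 30 mm above the bench. Axes as the stage's. The ball is in it when carriage_ball is level with this point along y. It draws the carriage in over the last 3 mm or so; then about 8 N along the rail is needed to push it out either way. The rail goes on at least 20 mm past the notch.
- vial_a (a joint): How far the rear (nearest the handle) vial is pressed in, in m: 0 stands 8 mm proud, 0.008 fully home against a firm stop. It starts 3 to 8 mm short of home, grips its pocket (about 6 N to push) and stays where it is left.
- vial_b (a joint): How far the middle vial is pressed in, in m: 0 stands 8 mm proud, 0.008 fully home against a firm stop. It starts 3 to 8 mm short of home, grips its pocket (about 6 N to push) and stays where it is left.
- vial_c (a joint): How far the front (nearest the reader) vial is pressed in, in m: 0 stands 8 mm proud, 0.008 fully home against a firm stop. It starts 3 to 8 mm short of home, grips its pocket (about 6 N to push) and stays where it is left.
- vial_a_top (a point): Top centre of the rear vial's flat black cap, 23 mm across; 66 mm above the bench when home, up to 74 mm when proud. It stands in the carriage on the rail's centre line, vials 36 mm apart.
- vial_b_top (a point): Top centre of the middle vial's flat black cap, 23 mm across; 66 mm above the bench when home, up to 74 mm when proud. It stands in the carriage on the rail's centre line, vials 36 mm apart.
- vial_c_top (a point): Top centre of the front vial's flat black cap, 23 mm across; 66 mm above the bench when home, up to 74 mm when proud. It stands in the carriage on the rail's centre line, vials 36 mm apart.
- spare_vial: Bystander, not in the carriage: a spare capped vial, 23 mm across and 58 mm tall, standing on the bench just behind the stage. Origin: centre of its underside.
- tip_box: Bystander: grey closed tip box, 80 x 120 x 55 mm tall, on the bench behind the stage. Origin: centre of its underside; x along the 80 mm, y along the 120 mm.
- cap_pot: Bystander: small white screw jar, 50 mm across and 50 mm tall, on the robot's side of the stage. Origin: centre of its underside.
- pad: Bystander: flat black bar-shaped eraser, 30 x 110 x 14 mm tall, lying on the robot's side of the stage. Origin: centre of its underside; y along its length.
- timer: Bystander: flat white bench timer, 60 x 75 x 22 mm tall. Origin: centre of its underside.
- beaker: Bystander: clear glass beaker, 72 mm across and 95 mm tall. Origin: centre of its underside.
- wash_bottle: Bystander: white wash bottle, 64 mm across and 170 mm tall. Origin: centre of its underside.

How it is judged:
On the way:
1. all three vials are pressed home while the carriage is still more than 30 mm short of the notch (value of joint each of vial_a, vial_b, vial_c above 0.0065 m and y of carriage_ball in the frame of notch below -0.03 m), for 0.2 s.
At the end, for the whole second after the job is handed in: All three vials are home (within 1.5 mm), the carriage's ball lies in the notch (within 2 mm along the rail), the carriage is still (under 5 mm/s), and the fingers still hold its handle (over 2 N, gripper around the handle: TCP within 20 mm of its middle, seen from above) (value of joint each of vial_a, vial_b, vial_c above 0.0065 m and y of carriage_ball in the frame of notch between -0.002 and 0.002 m and velocity of joint carriage between -0.005 and 0.005 m/s and contact force between the fingers and carriage above 2 N and horizontal distance between the grasp point and handle below 0.02 m); the arm keeps its last pose, push and grip.
It fails at once if one of the bystanders is moved more than 30 mm (distance of any of spare_vial, tip_box, cap_pot, pad, timer, beaker, wash_bottle from where it was at the start of the episode above 0.03 m).
It also fails if it takes over 58 s, if anything falls off the work surface, if the arm or the gripper's body presses on something with over 40 N, if the wrist force passes 120 N, or if a joint passes its speed limit or range.

### The arm

A 6-joint arm with a two-finger parallel gripper is mounted at the origin on the work surface. World frame = base frame: x ahead of the robot, y to its left, z up, the work surface at z = 0. Lengths are in m, angles in rad, forces in N, time in s.
With the tool pointing down it reaches from about 0.35 to 0.85 m from the base axis. Payload 8.1 kg.
Tool frame: the origin (TCP) lies between the finger pads, 19 mm behind the fingertips; this is the grasp point; z points along the fingers, y is the line along which they close (so a half turn about z gives the same grasp; the last joint's range is limited). The gripper opens to 93 mm and grips with 3 to 60 N. Pads are 15 mm wide; open, the fingers measure 128 mm over their backs; the gripper's body (75 mm by 188 mm) begins 65 mm behind the grasp point.
Start: joints at [-1.414, 0.13, 1.488, -0, 1.523, -0.085], TCP at [0.144, -0.583, 0.237] pointing down, gripper open.
Joint ranges: [-2.96, 2.96], [-0.89, 2.26], [0.02, 2.5], [-1.34, 4.48], [0, 2.73], [-2.66, 2.66]. Speed limits (rad/s): [2.39, 2.39, 2.79, 3.14, 3.14, 3.14].

### API

Orientations are given as a rotation vector (axis times angle).
In Python, from plant import monitor, eyes, ticket gives the robot as it stands.
- The arm moves only by the tool arm_command, never from a script. Its argument "deltas" is a list that holds one entry, the list of rows, each a list of 6 numbers: the shift along the world's x, y, z in cm, then the turn, a rotation vector about the world's x, y, z in degrees. In form: [[[tx, ty, tz, rx, ry, rz], ...]]. A call has 1 to 12 rows; each row shifts and turns the commanded pose from where the row before left it; what a row does not reach is not made up. A row lasts 1/12 s, in which the tool goes at most 41.7 mm and 7.16 degrees, less where a joint would pass 70% of its speed; a pose out of reach is approached as far as the arm can. A call is refused whole if a number of a shift passes 4.17 or a number of a turn 7.16, either way. A call with a gripper value outside its range is refused whole. "gripper" is the opening, from -1 (shut) to 1 (fully open), set as the call begins (left out, the last holds). The fingers move at their own pace and stop on an object; "squeeze" is the grip in N (left out, the last holds). Time passes only in rows, so rows that do not move let the fingers close. It gives the time, the measured TCP pose, the force, the opening and the grip force at its end, in the units of the state.
- monitor.read_state(): the state, without advancing time (a new reading comes with each control period).
- eyes.read_camera(name): name is "scene" or "top" or "wrist"; returns the picture (400x640x3 uint8, blue, green, red); there is no depth.
- eyes.camera_model(name): a dict with "fx", "fy", "cx", "cy" (pixels), "k1" (the pictures are not rectified: a ray, as slopes to the right and down, at radius r is drawn at 1 + k1 r^2 times it, then the intrinsics apply), "rvec" (rotation vector, rad) and "tvec" (3), from world to camera coordinates, as OpenCV has them. Camera axes: x right, y down, z forward; pixel columns grow to the right and rows downward; lengths in m; the calibration is good to about 2 mm. A picture is of the moment at which its call begins: read the wrist's pose just before it. camera_model takes no time and is no camera call; for the wrist camera it gives the pose at the moment of the call.
- ticket.close_job(): hands the job in; it is judged then, once.
The state is a dict: "t": time; "q": joint angles; "dq": joint speeds; "joint_torque": joint torques, N m; "tool_pos": TCP position; "orientation": TCP orientation; "force": force on the tool from outside, world axes, zero at the start; "wrist_torque": the same for the moment, N m; "opening": finger opening in m; "gripper_force": force on a finger pad.
Only numpy, scipy, OpenCV 4.12 (cv2) and the standard library are available. Lean on these libraries where they do the work, as an engineer would, in place of code of your own. Each camera call takes 0.05 s, during which the arm holds its last target. There are 200 camera calls.

## Working session

There is one attempt and no reset: what is moved stays moved. The work goes in short steps, Python scripts to look and compute and a tool call to move; the robot and the scene stay as the last step left them, time stands still between calls to the robot, and variables do not carry over. Pictures are saved under pics/ and viewed, at most 10 in all, crops included, and the job is handed in when it is done.

Besides the shell and the picture viewer there is one more tool, called in YAML: its name, and indented under it one key for each argument. arm_command: Moves the arm, as the interface text tells. Its arguments: {"type":"object","properties":{"deltas":{"type":"array"},"gripper":{"type":"number"},"squeeze":{"type":"number"}},"required":["deltas"]}

```bash
mkdir -p pics; ls; cat > h.py <<'E'
import numpy as np, cv2
from plant import monitor, eyes, ticket
def snap(n,f):
    m=eyes.camera_model(n); im=eyes.read_camera(n); cv2.imwrite('pics/'+f+'.png',im); np.save('pics/'+f+'.npy',m,allow_pickle=True); return im,m
def load(f): return cv2.imread('pics/'+f+'.png'), np.load('pics/'+f+'.npy',allow_pickle=True).item()
def ray(m,uv):
    d=((uv[0]-m['cx'])/m['fx'],(uv[1]-m['cy'])/m['fy']); rd=np.hypot(*d); r=rd
    for _ in range(30): r=rd/(1+m['k1']*r*r)
    s=r/rd if rd>0 else 1
    R=cv2.Rodrigues(np.array(m['rvec'],float))[0]; t=np.array(m['tvec'],float).ravel()
    v=R.T@np.array([d[0]*s,d[1]*s,1]); return -R.T@t, v/np.linalg.norm(v)
def atz(m,uv,z):
    c,v=ray(m,uv); return c+v*(z-c[2])/v[2]
def tri(obs):
    A=np.zeros((3,3)); b=np.zeros(3)
    for m,uv in obs:
        c,v=ray(m,uv); P=np.eye(3)-np.outer(v,v); A+=P; b+=P@c
    X=np.linalg.solve(A,b); return X,[np.linalg.norm((np.eye(3)-np.outer(ray(m,uv)[1],ray(m,uv)[1]))@(X-ray(m,uv)[0]))*1000 for m,uv in obs]
def proj(m,X):
    R=cv2.Rodrigues(np.array(m['rvec'],float))[0]; p=R@np.asarray(X)+np.array(m['tvec'],float).ravel()
    x,y=p[:2]/p[2]; k=1+m['k1']*(x*x+y*y); return m['cx']+m['fx']*x*k, m['cy']+m['fy']*y*k
E
python3 - <<'E'
from h import *
for n in ('scene','top'):
    im,m=snap(n,n+'0'); print(n,m)
s=monitor.read_state(); print(s['t'],s['tool_pos'],s['orientation'],s['opening'])
E
```

```text
pics
scene {'fx': 497.7183023796547, 'fy': 497.7183023796547, 'cx': 318.62150630381063, 'cy': 200.7801944938147, 'k1': 0.04532565848714975, 'rvec': array([ 2.39706811,  0.72488047, -0.26101116]), 'tvec': array([-0.4343294 , -0.18117008,  1.58054209])}
top {'fx': 468.23722349905785, 'fy': 468.23722349905785, 'cx': 315.0492159095395, 'cy': 191.0413149103993, 'k1': 0.01732803302664504, 'rvec': array([ 2.11544944, -2.17189492,  0.18055598]), 'tvec': array([0.00203026, 0.54483177, 1.54112619])}
0.1 [ 0.14363562 -0.58207072  0.23650351] [-3.11704379e+00 -3.78818769e-01  1.19360650e-04] 0.09282449357542401
```

View pics/top0.png

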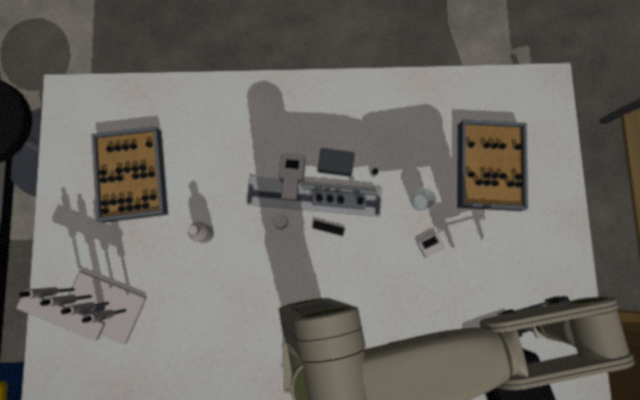

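View pics/scene0.png

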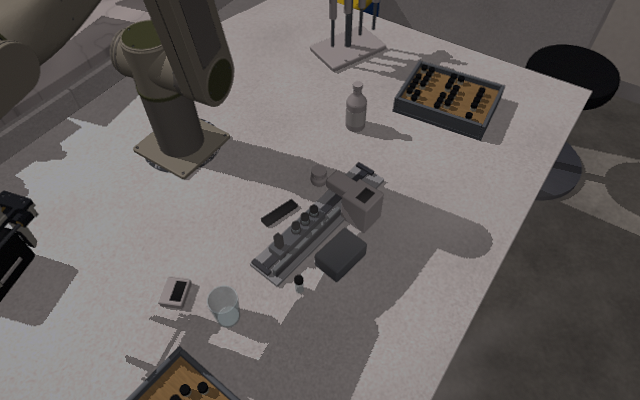

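The top picture shows the stage from (250,190) to (380,207), the reader at (292,175), the handle near (361,200) and the vials at about (316..342,197). I'll enlarge both pictures.

```bash
python3 - <<'E'
from h import *
a,_=load('top0'); b,_=load('scene0')
a=cv2.resize(a[140:245,240:395],None,fx=5,fy=5,interpolation=cv2.INTER_CUBIC)
b=cv2.resize(b[155:295,240:395],None,fx=5,fy=4.2,interpolation=cv2.INTER_CUBIC)
a=cv2.convertScaleAbs(a,alpha=1.4,beta=10);b=cv2.convertScaleAbs(b,alpha=1.4,beta=10)
cv2.imwrite('pics/tc.png',a);cv2.imwrite('pics/sc.png',b); print(a.shape,b.shape)
E
```

```text
(525, 775, 3) (588, 775, 3)
```

View pics/tc.png

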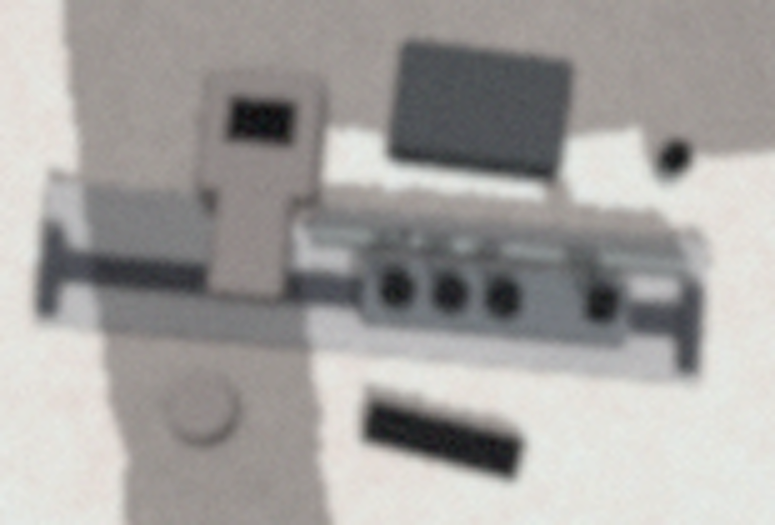

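View pics/sc.png

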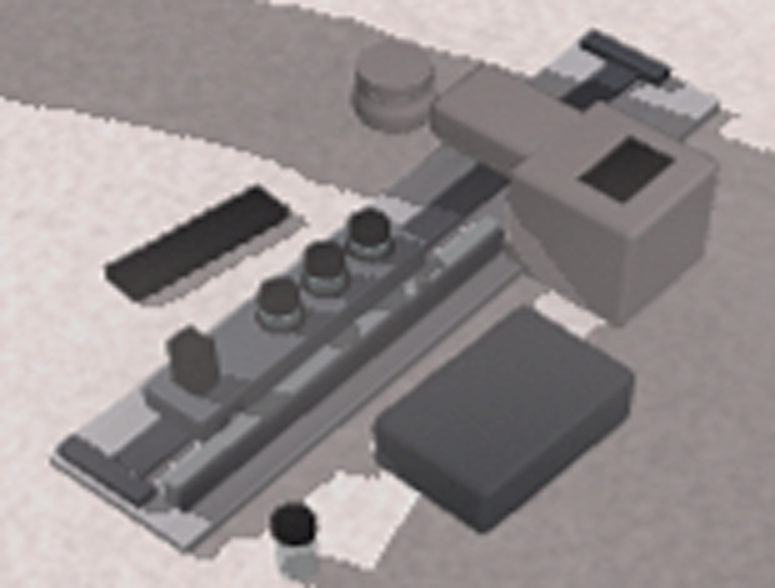

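```bash
python3 - <<'E'
from h import *
_,T=load('top0'); _,S=load('scene0')
t=lambda u,v:(240+(u+.5)/5-.5,140+(v+.5)/5-.5); s=lambda u,v:(240+(u+.5)/5-.5,155+(v+.5)/4.2-.5)
for n,a,b in [('c',(397,284),(371,225)),('b',(450,290),(326,260)),('a',(502,296),(280,299)),('h',(601,298),(190,343)),('spare',(676,155),(293,523))]:
    print(n,*[np.round(x,4) for x in tri([(T,t(*a)),(S,s(*b))])])
print('bed top',[np.round(atz(T,t(*p),.012)[:2],4) for p in ((48,173),(38,320),(707,238),(697,378))])
print('bed scene',[np.round(atz(S,s(*p),.012)[:2],4) for p in ((52,460),(190,550),(718,103))])
print('arm front edge top: ',[np.round(atz(T,t(*p),.105)[:2],4) for p in ((207,288),(281,297),(218,192),(293,198))])
print('arm scene',[np.round(atz(S,s(*p),.105)[:2],4) for p in ((433,108),(482,65))])
print('bar near end',np.round(atz(T,t(697,268),.04),4))
E
```

```text
c [ 0.523  -0.0238  0.0698] [1.1812 1.1812]
b [ 0.5182 -0.059   0.0687] [1.1075 1.1075]
a [ 0.5135 -0.094   0.0642] [0.6473 0.6473]
h [ 0.5062 -0.1579  0.0895] [0.4444 0.4444]
spare [ 0.6076 -0.2154  0.0572] [0.5916 0.5916]
bed top [array([0.6146, 0.2138]), array([0.512 , 0.2212]), array([ 0.5572, -0.2411]), array([ 0.4603, -0.2294])]
bed scene [array([ 0.4622, -0.2292]), array([ 0.5593, -0.2394]), array([0.6093, 0.2129])]
arm front edge top:  [array([0.5175, 0.0993]), array([0.5104, 0.0515]), array([0.5806, 0.0912]), array([0.5754, 0.0423])]
arm scene [array([0.5143, 0.0518]), array([0.5167, 0.0972])]
bar near end [ 0.5322 -0.2289  0.04  ]
```

Rail direction is about (0.12, 0.993) in the world, so the stage is turned about -6.9°. The handle is at (0.506,-0.158) and has about 131 mm to travel. I'll move above the carriage and refine from close by.

arm_command:
  deltas:
    - [[2.3,3.1,0,0,0,4.33],[2.3,3.1,0,0,0,4.33],[2.3,3.1,0,0,0,4.33],[2.3,3.1,0,0,0,4.33],[2.3,3.1,0,0,0,4.33],[2.3,3.1,0,0,0,4.33],[2.3,3.1,0,0,0,4.33],[2.3,3.1,0,0,0,4.33]]
  gripper: -1
  squeeze: 30

```text
t: 0.77
tool_pos: [0.3282, -0.3327, 0.2371]
orientation: [-2.862, -1.295, 0.0]
force: [1.0, -0.5, 0.6]
opening: 0.044
gripper_force: 0.0
```

arm_command:
  deltas:
    - [[2.3,3.1,0,0,0,4.33],[2.3,3.1,0,0,0,4.33],[2.3,3.1,0,0,0,4.33],[2.3,3.1,0,0,0,4.33],[2.3,3.1,0,0,0,4.33],[2.3,3.1,0,0,0,4.33],[2.3,3.1,0,0,0,4.33],[2.3,3.1,0,0,0,4.33],[0,0,0,0,0,0],[0,0,0,0,0,0]]

```text
t: 1.6
tool_pos: [0.5121, -0.0846, 0.2367]
orientation: [-2.346, -2.088, 0.001]
force: [-0.1, 0.1, -0.6]
opening: 0.0003
gripper_force: 0.0
```

```bash
python3 - <<'E'
from h import *
s=monitor.read_state(); print(s['t'],s['tool_pos'],s['orientation'],s['opening'],s['force'])
im,m=snap('wrist','w1'); cv2.imwrite('pics/w1v.png',cv2.resize(im,(800,500)))
for p in ([.5135,-.094,.066],[.523,-.0238,.068],[.506,-.158,.092]): print(proj(m,p))
print(ray(m,(320,200)))
E
```

```text
1.6 [ 0.51205562 -0.08463857  0.2367046 ] [-2.34564294e+00 -2.08806842e+00  1.25291291e-03] 0.000308710371145011 [-0.0826281   0.08051553 -0.59488838]
(np.float64(324.8284217332914), np.float64(192.47296698271086))
(np.float64(326.34601168656746), np.float64(124.1139701051992))
(np.float64(324.7901780185224), np.float64(258.93666668435503))
(array([ 0.52116944, -0.0085581 ,  0.38282183]), array([-0.04157532, -0.28177785, -0.9585785 ]))
```

View pics/w1v.png

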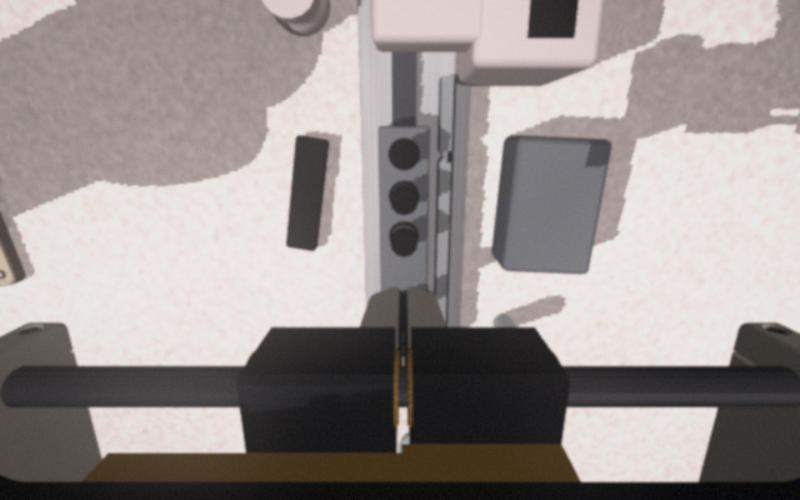

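Wrist view (coordinates in the enlarged picture): caps at (404,153), (404,196), (404,235), and the notch shows as a dark spot in the index bar at (449,157). I'll compute positions from these.

```bash
python3 - <<'E'
from h import *
im,m=load('w1'); _,T=load('top0'); _,S=load('scene0')
t=lambda u,v:(240+(u+.5)/5-.5,140+(v+.5)/5-.5); s=lambda u,v:(240+(u+.5)/5-.5,155+(v+.5)/4.2-.5)
w=lambda u,v:((u+.5)/1.25-.5,(v+.5)/1.25-.5)
for n,a,b,c in [('c',(397,284),(371,225),(404,152)),('b',(450,290),(326,260),(404,195)),('a',(502,296),(280,299),(404,234))]:
    X,r=tri([(T,t(*a)),(S,s(*b)),(m,w(*c))]); print(n,X.round(4),np.round(r,1), atz(m,w(*c),.070).round(4))
uy=np.array([.12,.9928]);ux=np.array([.9928,-.12])
for z in (.03,.04):
  N=atz(m,w(449,157),z)[:2]; print('notch',N.round(4),'s',N@uy,'x',N@ux)
for p in ((374,45),(478,48)):   # arm end front lower edge
  for z in (.07,.105):
    N=atz(m,w(*p),z)[:2]; print('arm',N.round(4),N@uy)
c=im[90:240,270:420]; c=cv2.convertScaleAbs(cv2.resize(c,None,fx=4,fy=4,interpolation=cv2.INTER_CUBIC),alpha=1.4); cv2.imwrite('pics/w1c.png',c)
E
```

```text
c [ 0.5218 -0.0224  0.0679] [2.3 1.3 2.3] [ 0.5201 -0.0208  0.07  ]
b [ 0.5172 -0.0572  0.0659] [2.7 0.8 2.3] [ 0.5162 -0.0545  0.07  ]
a [ 0.5127 -0.0919  0.0604] [2.9 0.5 2.6] [ 0.5125 -0.0869  0.07  ]
notch [ 0.5593 -0.0313] s 0.035991724304077044 x 0.5590128674953925
notch [ 0.5582 -0.0307] s 0.036503374126743204 x 0.5578630271565772
arm [0.507  0.0575] 0.11790044628746768
arm [0.5086 0.0501] 0.11075586506556821
arm [0.5826 0.0466] 0.11620959104138924
arm [0.5757 0.0405] 0.10925419077767753
```

View pics/w1c.png

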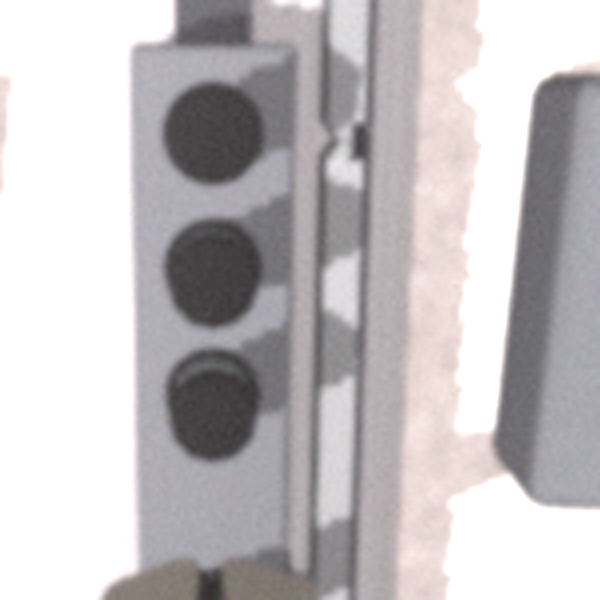

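```bash
python3 - <<'E'
from h import *
im,m=load('w1'); _,T=load('top0'); _,S=load('scene0')
t=lambda u,v:(240+(u+.5)/5-.5,140+(v+.5)/5-.5); s=lambda u,v:(240+(u+.5)/5-.5,155+(v+.5)/4.2-.5)
w=lambda u,v:(270+(u+.5)/4-.5,90+(v+.5)/4-.5)
uy=np.array([.12,.9928]);ux=np.array([.9928,-.12])
for n,a,b,c in [('c',(397,284),(371,225),(213,134)),('b',(450,290),(326,260),(213,278)),('a',(502,296),(280,299),(213,415))]:
    X,r=tri([(S,s(*b)),(m,w(*c))]); print(n,X.round(4),np.round(r,1),'s',X[:2]@uy,'x',X[:2]@ux); Y=atz(m,w(*c),.070); print(Y.round(4),Y[:2]@uy,Y[:2]@ux)
N=atz(m,w(326,137),.04)[:2]; print('notch',N.round(4),'s',N@uy,'x',N@ux)
p=[atz(m,w(*q),.044)[:2] for q in((133,48),(294,46),(138,520))]; print('carr',p,[(q@uy,q@ux) for q in p])
E
```

```text
c [ 0.521  -0.0217  0.0663] [1.6 1.6] s 0.04100506217954055 x 0.5198277678148733
[ 0.5197 -0.0224  0.07  ] 0.04016047329396802 0.5186390142634115
b [ 0.5168 -0.0576  0.0666] [1.4 1.4] s 0.004827927109915197 x 0.5199410138464571
[ 0.5156 -0.0578  0.07  ] 0.004505784290349557 0.5188216406617246
a [ 0.5127 -0.0943  0.0647] [1.6 1.6] s -0.03212853478576187 x 0.5203103462195589
[ 0.5114 -0.0937  0.07  ] -0.03161121146278992 0.5190066393546441
notch [ 0.5498 -0.028 ] s 0.03817731832304365 x 0.5491845639123715
carr [array([0.50127656, 0.00070444]), array([ 0.54321778, -0.00367574]), array([ 0.48530536, -0.12970874])] [(np.float64(0.06085255508942212), np.float64(0.49758283212298454)), (np.float64(0.06153685694590734), np.float64(0.5397476969204337)), (np.float64(-0.0705381963661675), np.float64(0.49737621275450233))]
```

arm_command:
  deltas:
    - [[-0.05,-0.9,-1.4,0,0,0],[0,0,-3,0,0,0],[0,0,-3,0,0,0],[0,0,-3,0,0,0],[0,0,-2,0,0,0],[0,0,-1,0,0,0],[0,0,-0.4,0,0,0],[0,0,-0.2,0,0,0],[0,0,-0.2,0,0,0],[0,0,0,0,0,0]]

```text
t: 2.48
tool_pos: [0.5121, -0.0961, 0.0968]
orientation: [2.35, 2.083, 0.002]
force: [-0.5, -0.0, 0.4]
opening: 0.0006
gripper_force: 0.0
```

arm_command:
  deltas:
    - [[-0.05,0.2,-0.15,0,0,0],[0,0,-0.15,0,0,0],[0,0,-0.15,0,0,0],[0,0,-0.15,0,0,0],[0,0,-0.15,0,0,0],[0,0,-0.1,0,0,0],[0,0,0,0,0,0]]

```text
t: 3.07
tool_pos: [0.5112, -0.0935, 0.0875]
orientation: [2.35, 2.084, 0.001]
force: [-0.3, 0.9, 4.0]
opening: 0.0004
gripper_force: 1.9
```

arm_command:
  deltas:
    - [[0,0,-0.1,0,0,0],[0,0,-0.1,0,0,0],[0,0,0,0,0,0]]

```text
t: 3.32
tool_pos: [0.5112, -0.0935, 0.0855]
orientation: [2.35, 2.084, 0.001]
force: [-1.2, 0.8, 3.6]
opening: 0.0008
gripper_force: 2.0
```

arm_command:
  deltas:
    - [[0,0,-0.1,0,0,0],[0,0,0,0,0,0]]

```text
t: 3.48
tool_pos: [0.5113, -0.0936, 0.085]
orientation: [2.35, 2.084, 0.001]
force: [-1.4, 1.4, 9.4]
opening: 0.0004
gripper_force: 4.2
```

arm_command:
  deltas:
    - [[0,0,-0.1,0,0,0],[0,0,0,0,0,0],[0,0,0,0,0,0]]

```text
t: 3.73
tool_pos: [0.5116, -0.0936, 0.0849]
orientation: [2.349, 2.084, 0.002]
force: [-4.8, 2.6, 16.3]
opening: 0.0003
gripper_force: 8.0
```

arm_command:
  deltas:
    - [[0,0,-0.05,0,0,0],[0,0,0,0,0,0],[0,0,0,0,0,0]]

```text
t: 3.98
tool_pos: [0.5117, -0.0936, 0.0849]
orientation: [2.349, 2.084, 0.002]
force: [-6.9, 2.2, 19.8]
opening: 0.0002
gripper_force: 10.0
```

Vial a is against its firm stop at TCP z 84.9 mm. Vial b next.

arm_command:
  deltas:
    - [[0,0,0.8,0,0,0],[0,0,0.9,0,0,0],[0.21,1.8,0,0,0,0],[0.22,1.8,0,0,0,0],[0,0,0,0,0,0],[0,0,-0.3,0,0,0],[0,0,-0.2,0,0,0],[0,0,-0.2,0,0,0],[0,0,-0.2,0,0,0],[0,0,-0.15,0,0,0],[0,0,0,0,0,0]]

```text
t: 4.9
tool_pos: [0.5148, -0.0581, 0.0888]
orientation: [-2.351, -2.083, 0.0]
force: [-0.7, 0.0, 2.0]
opening: 0.0004
gripper_force: 1.1
```

arm_command:
  deltas:
    - [[0,0,-0.15,0,0,0],[0,0,-0.15,0,0,0],[0,0,-0.1,0,0,0],[0,0,-0.1,0,0,0],[0,0,0,0,0,0],[0,0,0,0,0,0]]

```text
t: 5.4
tool_pos: [0.5151, -0.0581, 0.085]
orientation: [2.351, 2.084, -0.0]
force: [-4.8, 0.6, 11.9]
opening: 0.0003
gripper_force: 6.0
```

arm_command:
  deltas:
    - [[0,0,-0.1,0,0,0],[0,0,0,0,0,0],[0,0,0,0,0,0]]

```text
t: 5.65
tool_pos: [0.5154, -0.0581, 0.0849]
orientation: [2.35, 2.083, 0.0]
force: [-9.8, 1.8, 19.1]
opening: 0.0004
gripper_force: 9.7
```

arm_command:
  deltas:
    - [[0,0,0.8,0,0,0],[0,0,0.9,0,0,0],[0.23,1.8,0,0,0,0],[0.24,1.8,0,0,0,0],[0,0,0,0,0,0],[0,0,-0.3,0,0,0],[0,0,-0.2,0,0,0],[0,0,-0.2,0,0,0],[0,0,-0.2,0,0,0],[0,0,-0.15,0,0,0],[0,0,0,0,0,0]]

```text
t: 6.57
tool_pos: [0.5195, -0.022, 0.0892]
orientation: [-2.351, -2.084, 0.001]
force: [-0.5, -0.1, -0.2]
opening: 0.0001
gripper_force: 0.0
```

arm_command:
  deltas:
    - [[0,0,-0.15,0,0,0],[0,0,-0.15,0,0,0],[0,0,-0.1,0,0,0],[0,0,-0.1,0,0,0],[0,0,0,0,0,0],[0,0,0,0,0,0]]

```text
t: 7.07
tool_pos: [0.5199, -0.0218, 0.085]
orientation: [2.35, 2.084, 0.0]
force: [-2.9, -1.0, 6.1]
opening: 0.0003
gripper_force: 2.9
```

arm_command:
  deltas:
    - [[0,0,-0.1,0,0,0],[0,0,-0.1,0,0,0],[0,0,0,0,0,0],[0,0,0,0,0,0]]

```text
t: 7.4
tool_pos: [0.5203, -0.0219, 0.0848]
orientation: [2.35, 2.084, 0.001]
force: [-9.6, -0.3, 21.2]
opening: 0.0005
gripper_force: 10.4
```

All three vials are home. Next: rise, go back over the handle with the fingers part open, and lower around it.

arm_command:
  deltas:
    - [[0,0,3,0,0,0],[0,0,3,0,0,0],[-0.3,-2.7,0,0,0,0],[-0.3,-2.7,0,0,0,0],[-0.3,-2.7,0,0,0,0],[-0.3,-2.7,0,0,0,0],[-0.4,-2.8,0,0,0,0],[0,0,0,0,0,0],[0,0,0,0,0,0]]
  gripper: 0.3

```text
t: 8.15
tool_pos: [0.5034, -0.1588, 0.1423]
orientation: [-2.353, -2.081, -0.0]
force: [-0.3, 0.3, 0.2]
opening: 0.0562
gripper_force: 0.0
```

```bash
python3 - <<'E'
from h import *
s=monitor.read_state(); print(s['tool_pos'],s['opening'])
im,m=snap('wrist','w2'); cv2.imwrite('pics/w2v.png',cv2.resize(im,(800,500)))
E
```

```text
[ 0.503374   -0.15876122  0.14226611] 0.05619008402131708
```

View pics/w2v.png

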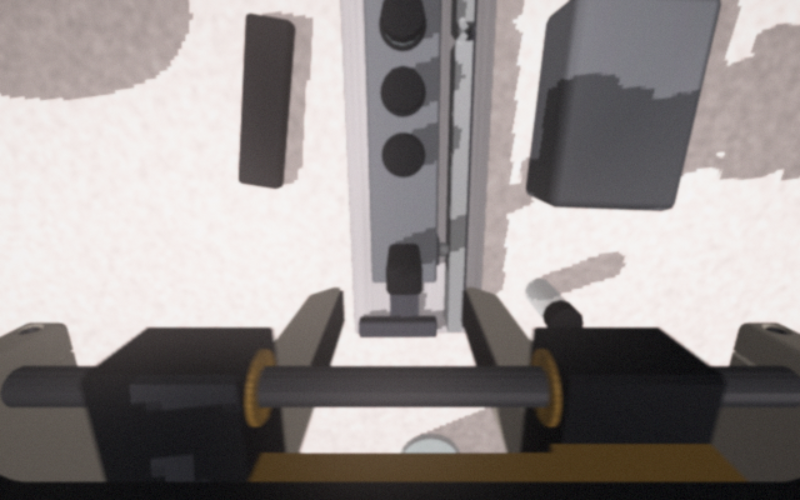

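Wrist view: the handle stands centred between the open fingers, its top face at about (405,281). The ball is at about (443,250), the notch near (463,32), and vial caps at (403,22), (403,91), (403,155).

```bash
python3 - <<'E'
from h import *
im,m=load('w2'); w=lambda u,v:((u+.5)/1.25-.5,(v+.5)/1.25-.5)
uy=np.array([.12,.9928]);ux=np.array([.9928,-.12])
for n,p,z in [('h',(405,281),.092),('ball',(443,250),.03),('a',(403,155),.066),('b',(403,91),.066),('notchL',(456,32),.04)]:
    X=atz(m,w(*p),z)[:2]; print(n,X.round(4),'s %.4f x %.4f'%(X@uy,X@ux))
c=im[0:240,290:410]; cv2.imwrite('pics/w2c.png',cv2.convertScaleAbs(cv2.resize(c[0:60],None,fx=6,fy=6,interpolation=cv2.INTER_CUBIC),alpha=1.2))
E
```

```text
h [ 0.5046 -0.1581] s -0.0964 x 0.5199
ball [ 0.5311 -0.1622] s -0.0973 x 0.5467
a [ 0.5115 -0.093 ] s -0.0310 x 0.5190
b [ 0.5156 -0.0598] s 0.0025 x 0.5190
notchL [ 0.5501 -0.0293] s 0.0369 x 0.5497
```

arm_command:
  deltas:
    - [[0.05,0.05,-2,0,0,0],[0,0,-2.0,0,0,0],[0,0,-2.0,0,0,0],[0,0,-1.0,0,0,0],[0,0,0,0,0,0]]

```text
t: 8.62
tool_pos: [0.5023, -0.1551, 0.0695]
orientation: [-2.346, -2.083, 0.003]
force: [0.1, 0.2, -0.5]
opening: 0.0606
gripper_force: 0.0
```

arm_command:
  deltas:
    - [[0,0,0,0,0,0],[0,0,0,0,0,0],[0,0,0,0,0,0],[0,0,0,0,0,0],[0,0,0,0,0,0],[0,0,0,0,0,0]]
  gripper: -1
  squeeze: 40

```text
t: 9.12
tool_pos: [0.5046, -0.1572, 0.0731]
orientation: [2.35, 2.084, 0.001]
force: [0.1, -0.6, 0.3]
opening: 0.0251
gripper_force: 0.0
```

arm_command:
  deltas:
    - [[0,0,0,0,0,0],[0,0,0,0,0,0],[0,0,0,0,0,0],[0,0,0,0,0,0]]

```text
t: 9.45
tool_pos: [0.5042, -0.1572, 0.0728]
orientation: [2.35, 2.084, -0.0]
force: [-3.1, 0.8, 4.8]
opening: 0.0198
gripper_force: 40.0
```

Gripped at 40 N. Sliding most of the way now (about 115 mm of 133).

arm_command:
  deltas:
    - [[0.1,0.8,0,0,0,0],[0.1,0.8,0,0,0,0],[0.1,0.8,0,0,0,0],[0.1,0.8,0,0,0,0],[0.1,0.8,0,0,0,0],[0.1,0.8,0,0,0,0],[0,0,0,0,0,0]]

```text
t: 10.03
tool_pos: [0.51, -0.1083, 0.0728]
orientation: [-2.35, -2.084, 0.0]
force: [-5.2, 4.2, 9.0]
opening: 0.0199
gripper_force: 40.0
```

arm_command:
  deltas:
    - [[0.1,0.8,0,0,0,0],[0.1,0.8,0,0,0,0],[0.1,0.8,0,0,0,0],[0.1,0.8,0,0,0,0],[0.1,0.8,0,0,0,0],[0.1,0.8,0,0,0,0],[0.1,0.8,0,0,0,0],[0.1,0.8,0,0,0,0],[0,0,0,0,0,0],[0,0,0,0,0,0]]

```text
t: 10.87
tool_pos: [0.5175, -0.0442, 0.0728]
orientation: [-2.348, -2.084, 0.001]
force: [-8.1, 3.9, 9.9]
opening: 0.0196
gripper_force: 40.0
```

arm_command:
  deltas:
    - [[0.08,0.6,0,0,0,0],[0.08,0.6,0,0,0,0],[0,0,0,0,0,0],[0,0,0,0,0,0]]

```text
t: 11.2
tool_pos: [0.5189, -0.0323, 0.0728]
orientation: [-2.348, -2.084, 0.001]
force: [-9.9, 4.3, 11.4]
opening: 0.0197
gripper_force: 40.0
```

arm_command:
  deltas:
    - [[0.012,0.1,0,0,0,0],[0,0,0,0,0,0]]

```text
t: 11.37
tool_pos: [0.519, -0.032, 0.0728]
orientation: [-2.349, -2.084, 0.003]
force: [-10.3, 0.0, 11.0]
opening: 0.0197
gripper_force: 40.0
```

arm_command:
  deltas:
    - [[0.012,0.1,0,0,0,0],[0,0,0,0,0,0]]

```text
t: 11.53
tool_pos: [0.519, -0.0311, 0.0728]
orientation: [-2.349, -2.084, 0.003]
force: [-10.6, 0.3, 11.0]
opening: 0.0199
gripper_force: 40.0
```

arm_command:
  deltas:
    - [[0.012,0.1,0,0,0,0],[0,0,0,0,0,0]]

```text
t: 11.7
tool_pos: [0.5191, -0.0302, 0.0728]
orientation: [-2.349, -2.083, 0.003]
force: [-10.5, 0.2, 10.7]
opening: 0.0194
gripper_force: 40.0
```

arm_command:
  deltas:
    - [[0.012,0.1,0,0,0,0],[0,0,0,0,0,0]]

```text
t: 11.87
tool_pos: [0.5193, -0.0291, 0.0728]
orientation: [-2.349, -2.084, 0.003]
force: [-10.4, 0.6, 11.3]
opening: 0.0194
gripper_force: 40.0
```

arm_command:
  deltas:
    - [[0,0.1,0,0,0,0],[0,0,0,0,0,0]]

```text
t: 12.03
tool_pos: [0.5194, -0.0281, 0.0728]
orientation: [-2.35, -2.084, 0.002]
force: [-9.7, 0.9, 10.9]
opening: 0.0197
gripper_force: 40.0
```

arm_command:
  deltas:
    - [[0,0.1,0,0,0,0],[0,0,0,0,0,0]]

```text
t: 12.2
tool_pos: [0.5195, -0.0269, 0.0728]
orientation: [-2.349, -2.084, 0.002]
force: [-9.0, 0.9, 8.7]
opening: 0.0199
gripper_force: 40.0
```

arm_command:
  deltas:
    - [[0.01,0.1,0,0,0,0],[0,0,0,0,0,0]]

```text
t: 12.37
tool_pos: [0.5197, -0.0256, 0.0728]
orientation: [-2.349, -2.083, 0.001]
force: [-7.9, 2.5, 9.7]
opening: 0.0199
gripper_force: 40.0
```

arm_command:
  deltas:
    - [[0.01,0.05,0,0,0,0],[0,0,0,0,0,0],[0,0,0,0,0,0]]

```text
t: 12.62
tool_pos: [0.5197, -0.0252, 0.0728]
orientation: [-2.349, -2.084, 0.001]
force: [-8.6, 2.4, 9.9]
opening: 0.0197
gripper_force: 40.0
```

arm_command:
  deltas:
    - [[0.01,0.05,0,0,0,0],[0,0,0,0,0,0],[0,0,0,0,0,0]]

```text
t: 12.87
tool_pos: [0.5198, -0.0246, 0.0728]
orientation: [-2.349, -2.084, 0.001]
force: [-8.7, 2.4, 10.1]
opening: 0.0197
gripper_force: 40.0
```

```bash
python3 - <<'E'
from h import *
s=monitor.read_state(); print(s['t'],s['tool_pos'],s['force'])
im,m=snap('wrist','w3'); cv2.imwrite('pics/w3c.png',cv2.convertScaleAbs(cv2.resize(im[150:250,270:430],None,fx=5,fy=5,interpolation=cv2.INTER_CUBIC),alpha=1.2))
E
```

```text
12.8667 [ 0.51980758 -0.02457685  0.07277287] [-8.67640583  2.37290491 10.1493776 ]
```

View pics/w3c.png

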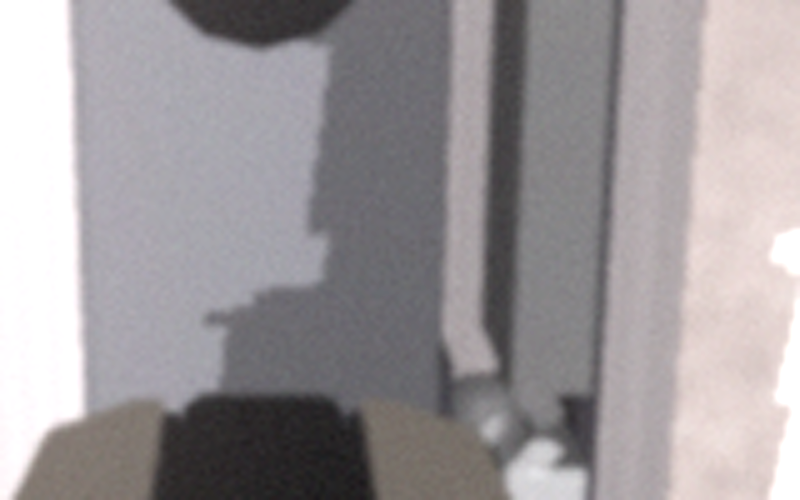

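arm_command:
  deltas:
    - [[0.006,0.05,0,0,0,0],[0,0,0,0,0,0],[0,0,0,0,0,0]]

```text
t: 13.17
tool_pos: [0.5199, -0.0241, 0.0728]
orientation: [-2.349, -2.084, 0.001]
force: [-8.2, 3.1, 10.4]
opening: 0.02
gripper_force: 40.0
```

arm_command:
  deltas:
    - [[0.006,0.05,0,0,0,0],[0,0,0,0,0,0],[0,0,0,0,0,0]]

```text
t: 13.42
tool_pos: [0.5199, -0.0237, 0.0728]
orientation: [-2.349, -2.084, 0.001]
force: [-9.4, 2.6, 9.2]
opening: 0.0198
gripper_force: 40.0
```

arm_command:
  deltas:
    - [[0.006,0.05,0,0,0,0],[0,0,0,0,0,0],[0,0,0,0,0,0]]

```text
t: 13.67
tool_pos: [0.52, -0.0235, 0.0728]
orientation: [-2.349, -2.084, 0.002]
force: [-9.0, 0.1, 9.1]
opening: 0.0198
gripper_force: 40.0
```

arm_command:
  deltas:
    - [[0.006,0.05,0,0,0,0],[0,0,0,0,0,0],[0,0,0,0,0,0]]

```text
t: 13.92
tool_pos: [0.52, -0.0233, 0.0728]
orientation: [-2.35, -2.084, 0.003]
force: [-10.1, -0.9, 10.7]
opening: 0.02
gripper_force: 40.0
```

arm_command:
  deltas:
    - [[0.006,0.05,0,0,0,0],[0,0,0,0,0,0],[0,0,0,0,0,0]]

```text
t: 14.17
tool_pos: [0.52, -0.0232, 0.0728]
orientation: [-2.35, -2.084, 0.004]
force: [-9.7, -4.0, 10.8]
opening: 0.0199
gripper_force: 40.0
```

The position has locked at y ≈ -23.3 mm and the force is building. I'll ease off to neutral and check it is held.

arm_command:
  deltas:
    - [[-0.012,-0.08,0,0,0,0],[0,0,0,0,0,0],[0,0,0,0,0,0],[0,0,0,0,0,0],[0,0,0,0,0,0]]

```text
t: 14.58
tool_pos: [0.5199, -0.0234, 0.0728]
orientation: [-2.35, -2.084, 0.002]
force: [-9.9, 0.4, 10.4]
opening: 0.0197
gripper_force: 40.0
```

```bash
python3 - <<'E'
from h import *
s=monitor.read_state(); print(s['t'],s['tool_pos'],s['force'])
im,m=snap('wrist','w4'); cv2.imwrite('pics/w4c.png',cv2.convertScaleAbs(cv2.resize(im[130:250,270:430],None,fx=5,fy=5,interpolation=cv2.INTER_CUBIC),alpha=1.2))
E
```

```text
14.5833 [ 0.51994971 -0.02341921  0.07279069] [-9.8556552   0.43685424 10.42539803]
```

View pics/w4c.png

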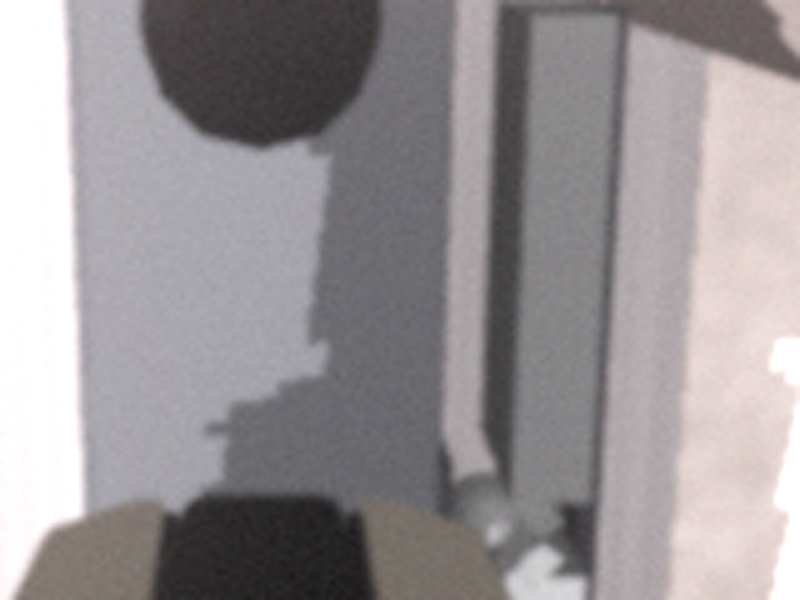

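The picture shows the ball at about (490,510) in the V of the bar. When I backed the command off 0.8 mm, the carriage moved only 0.2 mm. It is seated, so I'm handing in.

```bash
python3 -c "
from plant import ticket
print(ticket.close_job())"
```

```text
the job is handed in; nothing more can be done
None
```

I pressed all three vials home, slid the carriage until its ball seated in the notch, and handed the job in with the handle still gripped at 40 N; the hand-in gave no verdict, so the result is unconfirmed.

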